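# Clamp the vinegar-essence bottle and take off its safety cap

### The job

Press the red lever of the bottle clamp down until it snaps and stays down by itself, so that the bottle is held fast. Then take hold of the bottle's white safety cap, push it down against its spring and, keeping it pushed, twist it counter-clockwise to free it, and lift it straight off. Finish while still holding the cap in the gripper, the right way up and still, some 6 cm above the bottle's mouth; leave the bottle in its clamp and the other kitchen things where they are.

Things in the scene. Friction and masses are not known exactly. Their poses are not given: they have to be found in the camera images.
- clamp: bottle clamp fixed to the counter, white base plate 96 (x) by 172 (y) by 8 mm, grey nest walls up to 53 mm above the counter. Origin: on the counter, under the centre of the nest (z up). The lever leans out towards the clamp's own -y; its pivot is at (0, -62, 78) mm and its axis is the clamp's x.
- clamp_lever (a joint): lever angle in rad. 0: up, the bar rising 0.5 rad (29 deg) from the pivot; grows as the paddle is pressed down. A spring pushes it back (up to about 12 N at the paddle) until 0.30, where it snaps over; it then stays by itself at about 0.46 (0.44 to 0.50) with its rubber pad against the bottle. 0.5: mechanical stop, bar level.
- lever_paddle (a point): centre of the upper face of the red paddle, 36 by 36 by 12 mm, on the end of the lever, 95 mm from the pivot; about 130 mm above the counter when up, about 87 mm when snapped down. Site axes turn with the lever.
- bottle: loose amber bottle, 68 mm wide, 135 mm high to its mouth, about 0.4 kg, standing upright in the nest with its underside 8 mm above the counter; pale label with a green band. Origin: centre of the underside, z up along the bottle. Shoulder (stop for the pushed cap) 110 mm above the origin.
- bottle_mouth (a point): centre of the top of the bottle's neck, 135 mm above the bottle's origin (143 mm above the counter)
- cap: white ribbed round safety cap, 51 mm across, 34 mm high, on the bottle. Origin: centre of its lower rim; z up; the red pointer on its top is along its +x. Closed: rim 117 mm above the bottle's origin, cap x along bottle x. Three inner lugs are held in notches 4 mm deep by a spring (6 N closed, 13 N fully down); clockwise it is blocked.
- cap_top (a point): centre of the cap's top face, 34 mm above its rim (159 mm above the counter when closed). To turn, the cap must be pushed down more than 4 mm (it stops at 7 mm); turning it 45 to 80 deg counter-clockwise seen from above frees it (a stop follows at about 83 deg), and it then lifts straight off.
- spice_jar: small amber spice jar, 42 mm wide, 66 mm high, beside the clamp; leave alone. Origin: centre of the underside.
- sauce_dish: white dish, 90 mm wide, 36 mm high, in front of the clamp; leave alone. Origin: centre of the underside.
- noodle_bowl: cream bowl, 180 mm wide, 70 mm high; leave alone. Origin: centre of the underside.
- jug: glass jug with handle, 100 mm wide, 120 mm high; leave alone. Origin: centre of the underside.
- soy_bottle: dark sauce bottle with red cap, 56 mm wide, 160 mm high; leave alone. Origin: centre of the underside.
- mug: blue mug, 80 mm wide, 90 mm high; leave alone. Origin: centre of the underside.
Not all that is in view belongs to the job. Of the things like the cap, leave any that is green; of the rest the smaller one is meant. Leave any yellow look-alike of the clamp alone.

How it is judged:
On the way, in this order (a step that is already met when the one before it is completed fails the run):
1. the clamp lever is snapped down (value of joint clamp_lever above 0.4 rad), for 0.3 s.
2. the cap is pushed down at least 4 mm, with the lever still down (value of joint clamp_lever above 0.4 rad and z of cap in the frame of bottle below 0.113 m), for 0.05 s.
3. the cap, still on the neck, is turned at least 38 deg (value of joint clamp_lever above 0.4 rad and angle between the x axis of cap and the x axis of bottle, either way round above 0.66 rad and z of cap in the frame of bottle below 0.124 m), for 0.05 s.
At the end, for the whole second after the job is handed in: Lever down in its detent (above 0.40 rad); fingers hold the cap still, upright within 14 deg, rim 30 to 120 mm above the bottle's mouth, within 35 mm of its axis, off the bottle; bottle upright and seated in the clamp; no bystander moved 30 mm (value of joint clamp_lever above 0.4 rad and z of cap in the frame of bottle_mouth between 0.03 and 0.12 m and horizontal distance between cap and bottle_mouth below 0.035 m and angle between cap's own z axis and vertical below 0.25 rad and linear speed of cap below 0.03 m/s and contact force between cap and the fingers above 2 N and contact force between cap and bottle below 0.1 N and distance between bottle and clamp below 0.016 m and angle between bottle's own z axis and vertical below 0.08 rad and linear speed of bottle below 0.02 m/s and distance of each of spice_jar, sauce_dish, noodle_bowl, jug, soy_bottle, mug from where it was at the start of the episode below 0.03 m); the arm keeps its last pose, push and grip.
It fails at once if the bottle is pulled up out of its seat by more than 20 mm (height (world z) of bottle above 0.028 m).
It fails at once if a bystander is pushed away by 30 mm or more (distance of any of spice_jar, sauce_dish, noodle_bowl, jug, soy_bottle, mug from where it was at the start of the episode above 0.03 m).
It also fails if it takes over 48 s, if anything falls off the work surface, if the arm or the gripper's body presses on something with over 40 N, if the wrist force passes 120 N, or if a joint passes its speed limit or range.

### The arm

A 7-joint arm with a two-finger parallel gripper is mounted at the origin on the work surface. World frame = base frame: x ahead of the robot, y to its left, z up, the work surface at z = 0. Lengths are in m, angles in rad, forces in N, time in s.
With the tool pointing down it reaches from about 0.425 to 0.925 m from the base axis. Payload 6.8 kg.
Tool frame: the origin (TCP) lies on the mounting face of the last link; the fingertips stand 182 mm ahead of it and the grasp point (between the pads) lies 163 mm ahead of it; z points along the fingers, y is the line along which they close (so a half turn about z gives the same grasp; the last joint's range is limited). The gripper opens to 88 mm and grips with 3 to 60 N. Pads are 20 mm wide; open, the fingers measure 115 mm over their backs; the gripper's body (75 mm by 178 mm) begins 61 mm behind the grasp point.
Start: joints at [-1.217, 0.477, 0.022, 1.555, -0.011, 1.109, -0.083], TCP at [0.301, 0.604, 0.405] pointing down, gripper open.
Joint ranges: [-2.96, 2.96], [-0.34, 2.1], [-1.41, 1.46], [0.24, 2.44], [-1.37, 4.51], [0.17, 1.92], [-2.96, 2.96]. Speed limits (rad/s): [2.39, 2.39, 3.14, 3.14, 3.14, 3.14, 3.14].

### API

Orientations are given as a 3x3 rotation matrix whose columns are the frame's x, y, z axes.
In Python, from cell import arm gives the robot as it stands. The module is installed in compiled form; this text tells all that it offers.
- The arm moves only by the tool move_arm, never from a script. Its argument "series" is a list that holds one entry, the list of rows, each a list of 7 numbers: the opening, from 0 (shut) to 1 (fully open), then the shift along the tool's x, y, z in fractions of the full range, 1 being 75 cm, then the turn, a rotation vector about the tool's x, y, z in fractions of the full range, 1 being 180 degrees. In form: [[[claw, tx, ty, tz, rx, ry, rz], ...]]. A call has 1 to 20 rows; each row is the pose to reach, as a shift and turn from the pose commanded when the call began, along the tool's axes at that moment; what a row does not reach only later rows make up. A row lasts 1/12 s, in which the tool goes at most 41.7 mm and 7.16 degrees, less where a joint would pass 70% of its speed; a pose out of reach is approached as far as the arm can. Shift and turn numbers lie between -1 and 1, and a call with a number outside is refused. A call with a gripper value outside its range is refused whole. The fingers move at their own pace and stop on an object; "force" is the grip in N (left out, the last holds). Time passes only in rows, so rows that repeat a pose let the fingers close. It gives the time, the measured TCP pose, the force, the opening and the grip force at its end, in the units of the state.
- arm.read_state(): the state, without advancing time (a new reading comes with each control period).
- arm.get_image(name): name is "scene" or "side" or "wrist"; returns (picture, depth): 480x640x3 uint8, blue, green, red; 480x640 float32, m along the optical axis (not along the pixel's ray), 0 where there is no reading.
- arm.calibration(name): a dict with "fx", "fy", "cx", "cy" (pixels), "R" (3x3) and "t" (3): a world point X has camera coordinates R X + t; the wrist camera has in their place "tool_from_camera" (4x4, takes a point from camera to tool coordinates, whose origin is the TCP and whose axes are the flange's). Camera axes: x right, y down, z forward; pixel columns grow to the right and rows downward; lengths in m; the calibration is good to about 2 mm. A picture is of the moment at which its call begins: read the wrist's pose just before it. calibration takes no time and is no camera call.
- arm.close_job(): hands the job in; it is judged then, once.
The state is a dict: "t": time; "joint_pos": joint angles; "dq": joint speeds; "joint_efforts": joint torques, N m; "tcp_pos": TCP position; "tool_rot": TCP orientation; "force": force on the tool from outside, world axes, zero at the start; "wrist_torque": the same for the moment, N m; "gripper_width": finger opening in m; "grasp_force": force on a finger pad.
Only numpy, scipy, OpenCV 4.12 (cv2) and the standard library are available. Lean on these libraries where they do the work, as an engineer would, in place of code of your own. Each camera call takes 0.05 s, during which the arm holds its last target. There are 200 camera calls.

## Working session

There is one attempt and no reset: what is moved stays moved. The work goes in short steps, Python scripts to look and compute and a tool call to move; the robot and the scene stay as the last step left them, time stands still between calls to the robot, and variables do not carry over. Pictures are saved under pics/ and viewed, at most 10 in all, crops included, and the job is handed in when it is done.

Besides the shell and the picture viewer there is one more tool, called after "Call:" as name(argument=value, ...) on one line, values as JSON. move_arm: Moves the arm, as the interface text tells. Its arguments: {"type":"object","properties":{"series":{"type":"array","items":{"type":"array","items":{"type":"array","items":{"type":"number"}}}},"force":{"type":"number"}},"required":["series"]}

```bash
mkdir -p pics
cat > h.py <<'E'
import numpy as np, cv2
from cell import arm
def cloud(name, st=None):
    im,d=arm.get_image(name); c=arm.calibration(name)
    v,u=np.mgrid[:480,:640]
    P=np.stack([(u-c["cx"])/c["fx"]*d,(v-c["cy"])/c["fy"]*d,d],-1)
    if "R" in c: W=(P-np.array(c["t"]))@np.array(c["R"])
    else:
        T=np.array(c["tool_from_camera"]); W=P@T[:3,:3].T+T[:3,3]
        W=W@np.array(st["tool_rot"]).T+np.array(st["tcp_pos"])
    W[d==0]=np.nan
    return im,d,W
E
python3 - <<'E'
from h import *
s=arm.read_state(); print(s)
for n in("scene","side"):
    im,d,W=cloud(n); cv2.imwrite(f"pics/{n}0.png",im); np.savez(f"{n}0.npz",im=im,W=W)
E
```

```text
{'t': 0.0, 'joint_pos': array([-1.21708572,  0.4777833 ,  0.02237311,  1.55643524, -0.01149812,
        1.10927223, -0.0830903 ]), 'dq': array([ 6.42032462e-04,  1.01368802e-05,  4.09030049e-04,  4.80566757e-04,
       -1.10344631e-03,  1.80334444e-03, -7.85183528e-04]), 'joint_efforts': array([-2.46429645e-04, -5.82855749e+01,  1.53448608e+00, -2.72598267e+01,
       -5.43316186e-02,  1.70477643e-02,  1.84460423e-04]), 'tcp_pos': array([0.30064848, 0.60404833, 0.40370019]), 'tool_rot': array([[-8.95248447e-01,  4.45566819e-01, -6.53544491e-04],
       [ 4.45567274e-01,  8.95246949e-01, -1.64436400e-03],
       [-1.47590324e-04, -1.76331235e-03, -9.99998434e-01]]), 'force': array([-0.15214846,  0.55938156, -0.29402217]), 'wrist_torque': array([ 0.00512611,  0.01946708, -0.03641796]), 'grasp_force': 0.0, 'gripper_width': 0.08813198126313852}
```

View pics/scene0.png

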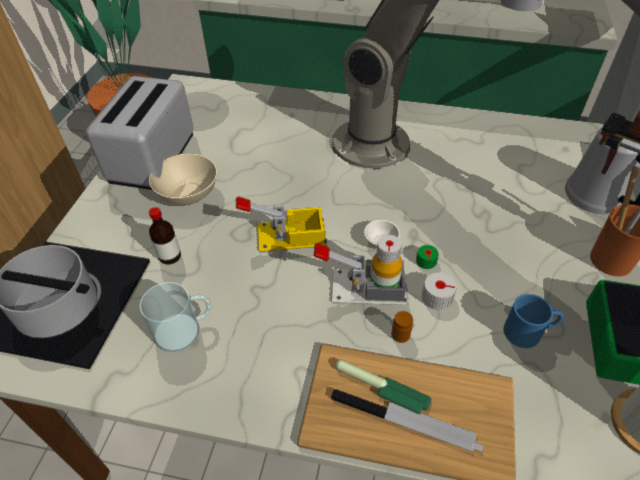

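View pics/side0.png

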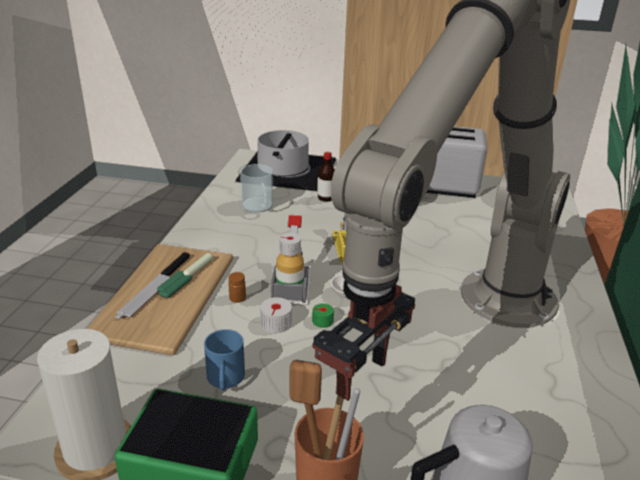

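The scene picture shows these candidates. For the cap: white on the bottle (389,246), a larger white one on the counter (438,290), and a green one (428,257). I choose the one on the bottle. For the clamp: white base with its paddle at (322,252), and a yellow one with its paddle at (243,203). I choose the white one. Next I'll measure and take one close crop.

Run:
```python
from h import *
z=np.load("scene0.npz"); im,W=z["im"],z["W"]
hsv=cv2.cvtColor(im,cv2.COLOR_BGR2HSV)
H,S,V=hsv[...,0],hsv[...,1],hsv[...,2]
red=((H<8)|(H>172))&(S>150)&(V>90)
def box(m,u0,u1,v0,v1):
    b=np.zeros_like(m); b[v0:v1,u0:u1]=1; return m&b
def rep(n,m):
    P=W[m]; P=P[~np.isnan(P).any(1)]; v,u=np.where(m)
    print(n,len(P),"px",u.mean().round(1),v.mean().round(1),"med",np.median(P,0).round(4),"min",np.percentile(P,3,0).round(3),"max",np.percentile(P,97,0).round(3))
    return P
P=rep("paddle",box(red,305,340,238,265))
top=P[np.abs(P[:,2]-np.median(P[:,2]))<.02]
rep("pointer",box(red,375,405,232,260))
v,u=np.where(box(red,375,405,232,260)); 
for a,b in zip(u,v): print((a,b),W[b,a].round(3),end=";")
print()
x=W[...,2]
capm=box((S<70)&(x>.150)&(x<.170),370,410,225,265); C=rep("captop",capm)
(cx,cy),r=cv2.minEnclosingCircle(C[:,:2].astype(np.float32)); print("circle",cx,cy,r)
plate=box((np.abs(x-.008)<.004)&(V>150)&(S<60),325,410,250,310); p=rep("plate",plate)
print(cv2.minAreaRect(p[:,:2].astype(np.float32)))
rr=cv2.minAreaRect(top[:,:2].astype(np.float32)); print("paddle rect",rr)
wall=box((x>.045)&(x<.057),335,412,255,305); w=rep("wall",wall); print(cv2.minAreaRect(w[:,:2].astype(np.float32)))
for n,q in dict(soy=(145,185,205,265),dish=(362,402,218,250),jar=(390,415,310,342),green=(415,440,243,270),bigcap=(422,458,272,310),jug=(140,215,280,350)).items():
    rep(n,box(x>.012,q[0],q[1],q[2],q[3]))
cv2.imwrite("pics/crop.png",cv2.resize(im[190:340,220:470],None,fx=3,fy=3,interpolation=cv2.INTER_CUBIC))
# side view cap
z=np.load("side0.npz"); im2,W2=z["im"],z["W"]; W=W2
hsv=cv2.cvtColor(im2,cv2.COLOR_BGR2HSV); H,S,V=hsv[...,0],hsv[...,1],hsv[...,2]; red=((H<8)|(H>172))&(S>150)&(V>90); x=W[...,2]
rep("paddle side",box(red,285,305,212,232))
C=rep("cap side",box((x>.154)&(x<.166),275,308,228,255)); print(cv2.minEnclosingCircle(C[:,:2].astype(np.float32)))
```

```text
paddle 196 px 321.6 251.7 med [ 0.563  -0.0299  0.1301] min [ 0.544 -0.044  0.121] max [ 0.576 -0.016  0.139]
pointer 28 px 389.2 243.1 med [0.5367 0.1121 0.1611] min [0.531 0.106 0.159] max [0.544 0.118 0.164]
(np.int64(387), np.int64(241)) [0.533 0.107 0.163];(np.int64(388), np.int64(241)) [0.533 0.109 0.164];(np.int64(389), np.int64(241)) [0.531 0.111 0.163];(np.int64(390), np.int64(241)) [0.529 0.113 0.161];(np.int64(387), np.int64(242)) [0.533 0.107 0.16 ];(np.int64(388), np.int64(242)) [0.537 0.109 0.166];(np.int64(389), np.int64(242)) [0.532 0.111 0.161];(np.int64(390), np.int64(242)) [0.531 0.113 0.16 ];(np.int64(391), np.int64(242)) [0.531 0.115 0.161];(np.int64(392), np.int64(242)) [0.533 0.118 0.163];(np.int64(386), np.int64(243)) [0.535 0.105 0.16 ];(np.int64(387), np.int64(243)) [0.536 0.107 0.161];(np.int64(388), np.int64(243)) [0.537 0.11  0.162];(np.int64(389), np.int64(243)) [0.537 0.112 0.163];(np.int64(390), np.int64(243)) [0.537 0.114 0.163];(np.int64(391), np.int64(243)) [0.536 0.116 0.163];(np.int64(392), np.int64(243)) [0.531 0.118 0.158];(np.int64(387), np.int
[... 1437 characters left out ...]
.131 0.163]
jar 514 px 402.0 325.3 med [0.6664 0.1644 0.0611] min [0.641 0.146 0.015] max [0.675 0.183 0.07 ]
green 398 px 426.9 255.3 med [0.4419 0.2024 0.0342] min [0.412 0.18  0.014] max [0.459 0.225 0.039]
bigcap 947 px 438.7 289.5 med [0.5498 0.2357 0.0487] min [0.508 0.203 0.016] max [0.573 0.268 0.053]
jug 3148 px 171.3 314.5 med [ 0.7452 -0.3127  0.077 ] min [ 0.701 -0.364  0.018] max [ 0.797 -0.258  0.122]
paddle side 116 px 294.5 220.4 med [ 0.5589 -0.0276  0.1272] min [ 0.544 -0.042  0.119] max [ 0.573 -0.013  0.134]
cap side 211 px 289.7 238.6 med [0.5361 0.1156 0.1582] min [0.515 0.09  0.155] max [0.559 0.138 0.161]
((0.537705659866333, 0.11273118853569031), 0.02968900091946125)
```

View pics/crop.png

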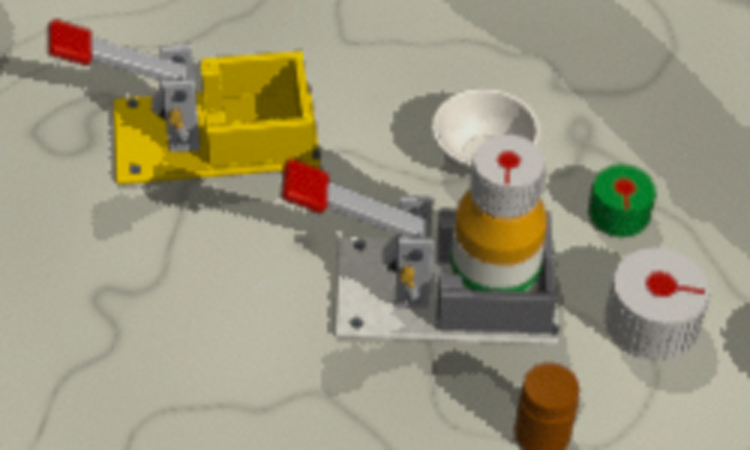

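The crop confirms the choice: the white-base clamp, its red paddle at scene (322,252), and the small white cap on the bottle at (389,246). Cap axis is at (0.536, 0.112), top z 0.160. The paddle is at (0.560, -0.030, 0.130), 144 mm from the cap axis against about 145 expected. I'm moving above the paddle with the fingers shut.

The manual's scale: shifts go in shares of 75 cm and turns go in shares of 180 degrees. Converting my numbers, -51.7 cm / 75 = -0.6893, -45.5 cm / 75 = -0.6067.

Call:
move_arm(series=[[[0,-0.1733,-0.152,0,0,0,0],[0,-0.3467,-0.304,0,0,0,0],[0,-0.52,-0.456,0,0,0,0],[0,-0.6893,-0.6067,0,0,0,0],[0,-0.6893,-0.6067,0,0,0,0],[0,-0.6893,-0.6067,0,0,0,0],[0,-0.6893,-0.6067,0,0,0,0],[0,-0.6893,-0.6067,0,0,0,0],[0,-0.6893,-0.6067,0,0,0,0],[0,-0.6893,-0.6067,0,0,0,0],[0,-0.6893,-0.6067,0,0,0,0],[0,-0.6893,-0.6067,0,0,0,0],[0,-0.6893,-0.6067,0,0,0,0],[0,-0.6893,-0.6067,0,0,0,0],[0,-0.6893,-0.6067,0,0,0,0],[0,-0.6893,-0.6067,0,0,0,0],[0,-0.6893,-0.6067,0,0,0,0],[0,-0.6893,-0.6067,0,0,0,0],[0,-0.6893,-0.6067,0,0,0,0],[0,-0.6893,-0.6067,0,0,0,0]]], force=30)

```text
t: 1.77
tcp_pos: [0.5605, -0.0323, 0.4042]
tool_rot: [[-0.896, 0.445, -0.001], [0.445, 0.896, 0.001], [0.001, 0.0, -1.0]]
force: [0.0, 0.2, -0.6]
gripper_width: 0.0007
grasp_force: 0.0
```

To row units: 13.4 cm / 75 = 0.1787, 8.5 cm / 75 = 0.1133.

Call:
move_arm(series=[[[0,0,0,0.04,0,0,0],[0,0,0,0.08,0,0,0],[0,0,0,0.1067,0,0,0],[0,0,0,0.1133,0,0,0],[0,0,0,0.12,0,0,0],[0,0,0,0.1267,0,0,0],[0,0,0,0.1333,0,0,0],[0,0,0,0.1387,0,0,0],[0,0,0,0.144,0,0,0],[0,0,0,0.1493,0,0,0],[0,0,0,0.1547,0,0,0],[0,0,0,0.16,0,0,0],[0,0,0,0.1653,0,0,0],[0,0,0,0.1693,0,0,0],[0,0,0,0.1733,0,0,0],[0,0,0,0.176,0,0,0],[0,0,0,0.1787,0,0,0],[0,0,0,0.1787,0,0,0],[0,0,0,0.1787,0,0,0]]])

```text
t: 3.35
tcp_pos: [0.5608, -0.0334, 0.2705]
tool_rot: [[-0.895, 0.446, -0.0], [0.446, 0.895, -0.0], [0.0, -0.0, -1.0]]
force: [0.1, -0.9, -0.5]
gripper_width: -0.0002
grasp_force: 0.0
```

Run:
```python
from h import *
s=arm.read_state(); print(s["tcp_pos"],s["force"],s["joint_pos"])
im,d,W=cloud("scene")
hsv=cv2.cvtColor(im,cv2.COLOR_BGR2HSV);H,S,V=[hsv[...,i] for i in range(3)]
red=((H<8)|(H>172))&(S>150)&(V>90); m=np.zeros_like(red); m[230:290,300:345]=1; m&=red
v,u=np.where(m);print(len(u),u.mean(),v.mean(),np.nanpercentile(W[m],[5,50,95],axis=0).round(3))
cv2.imwrite("pics/c1.png",cv2.resize(im[190:340,220:470],None,fx=3,fy=3,interpolation=cv2.INTER_CUBIC))
```

```text
[ 0.56083995 -0.03340246  0.27054385] [ 0.10878954 -0.94298865 -0.47522102] [-0.2749622   0.47115078  0.2861635   1.95847813 -0.19160683  0.73799513
  1.23297585]
100 315.19 266.79 [[ 0.563 -0.057  0.081]
 [ 0.573 -0.044  0.087]
 [ 0.578 -0.027  0.091]]
```

View pics/c1.png

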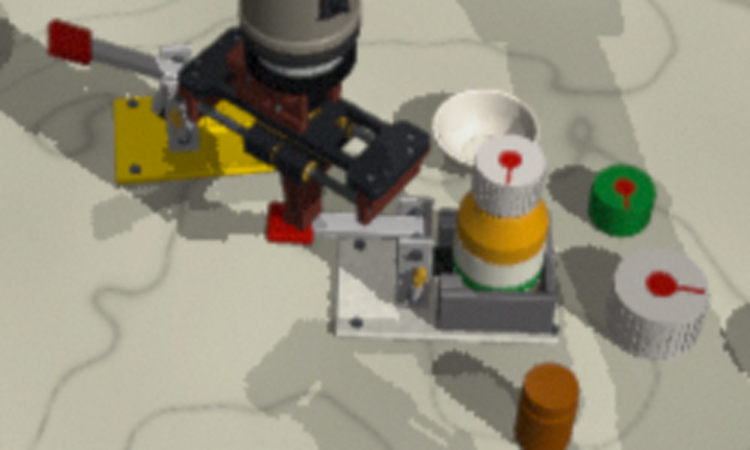

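The lever is level: the paddle at crop (290,225) has its top at z 0.087, and with no force on the tool it is staying down by itself. I'm rising, opening and moving over the cap.

To row units: -12 cm / 75 = -0.16, -9 cm / 75 = -0.12.

Call:
move_arm(series=[[[0,0,0,-0.04,0,0,0],[0,0,0,-0.08,0,0,0],[0.5,0,0,-0.12,0,0,0],[1,0,0,-0.16,0,0,0],[1,0,0,-0.16,0,0,0],[1,0.0293,0.04,-0.16,0,0,0],[1,0.0573,0.08,-0.16,0,0,0],[1,0.0867,0.12,-0.16,0,0,0],[1,0.116,0.16,-0.16,0,0,0],[1,0.116,0.16,-0.16,0,0,0],[1,0.116,0.16,-0.16,0,0,0],[1,0.116,0.16,-0.16,0,0,0]]])

```text
t: 4.4
tcp_pos: [0.5365, 0.1122, 0.3905]
tool_rot: [[-0.895, 0.446, -0.0], [0.446, 0.895, -0.001], [-0.0, -0.001, -1.0]]
force: [0.3, -0.2, 0.3]
gripper_width: 0.0634
grasp_force: 0.0
```

Run:
```python
from h import *
s=arm.read_state(); print(s["tcp_pos"],s["force"],s["joint_pos"],s["gripper_width"])
im,d,W=cloud("wrist",s); x=W[...,2]
m=(x>.152)&(x<.167)&(np.hypot(W[...,0]-.536,W[...,1]-.112)<.06)
C=W[m]; print(len(C),np.median(C,0)); print(cv2.minEnclosingCircle(C[:,:2].astype(np.float32)))
cv2.imwrite("pics/w1.png",im)
im,d,W=cloud("scene")
hsv=cv2.cvtColor(im,cv2.COLOR_BGR2HSV);H,S,V=[hsv[...,i] for i in range(3)]
red=((H<8)|(H>172))&(S>150)&(V>90); m=np.zeros_like(red); m[230:290,300:345]=1; m&=red
print(m.sum(),np.nanpercentile(W[m],[5,50,95],axis=0).round(3))
```

```text
[0.53647162 0.11218906 0.39053578] [ 0.25287641 -0.22212081  0.26186958] [-0.54483285  0.28657655  0.27309867  1.89159039 -0.09153288  0.97561526
  0.8779234 ] 0.06340779045193042
4832 [0.53531884 0.11357038 0.15938958]
((0.5366420745849609, 0.11284289509057999), 0.02592112123966217)
192 [[ 0.547 -0.057  0.081]
 [ 0.565 -0.042  0.088]
 [ 0.578 -0.027  0.091]]
```

View pics/w1.png

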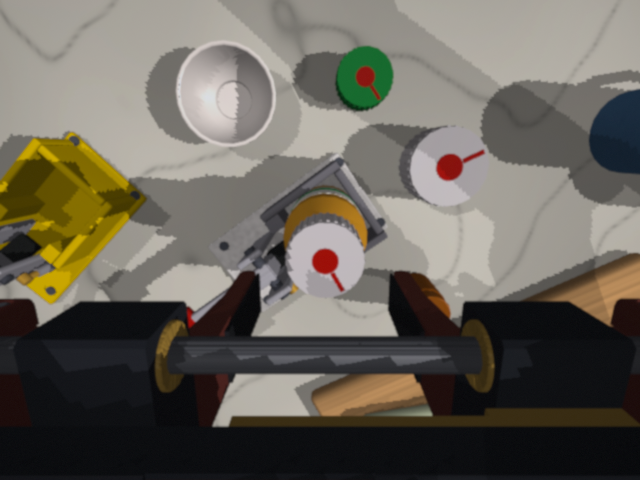

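The wrist view shows the white cap centred at (325,260), its pointer towards the lower right, with the big decoy at (450,165) and the green one at (365,78). Measured centre is (0.5366, 0.1128), radius 25.9 mm, top z 0.159. All agree with the given sizes, and the lever is still down. I'm descending and gripping.

To row units: 7.8 cm / 75 = 0.104, 0.05 cm / 75 = 0.0007.

Call:
move_arm(series=[[[1,0,0.0007,0,0,0,0],[1,0,0.0007,0,0,0,0],[1,0,0.0007,0,0,0,0],[1,0,0.0007,0.0333,0,0,0],[1,0,0.0007,0.0667,0,0,0],[1,0,0.0007,0.0933,0,0,0],[1,0,0.0007,0.104,0,0,0],[1,0,0.0007,0.104,0,0,0],[0.5,0,0.0007,0.104,0,0,0],[0.4,0,0.0007,0.104,0,0,0],[0.3,0,0.0007,0.104,0,0,0],[0.3,0,0.0007,0.104,0,0,0],[0.3,0,0.0007,0.104,0,0,0],[0.3,0,0.0007,0.104,0,0,0],[0.3,0,0.0007,0.104,0,0,0]]], force=45)

```text
t: 5.75
tcp_pos: [0.5367, 0.113, 0.3131]
tool_rot: [[-0.895, 0.446, 0.0], [0.446, 0.895, -0.0], [-0.0, 0.0, -1.0]]
force: [-0.2, -1.9, 2.7]
gripper_width: 0.05
grasp_force: 45.0
```

To row units: 0.65 cm / 75 = 0.0087, 0.6 cm / 75 = 0.008.

Call:
move_arm(series=[[[0.3,0,0,0.0027,0,0,0],[0.3,0,0,0.0053,0,0,0],[0.3,0,0,0.0067,0,0,0],[0.3,0,0,0.008,0,0,0],[0.3,0,0,0.0087,0,0,0],[0.3,0,0,0.0087,0,0,0],[0.3,0,0,0.0087,0,0,0]]])

```text
t: 6.33
tcp_pos: [0.537, 0.113, 0.3073]
tool_rot: [[-0.895, 0.446, 0.001], [0.446, 0.895, 0.0], [-0.001, 0.001, -1.0]]
force: [-3.7, -1.7, 11.5]
gripper_width: 0.0497
grasp_force: 45.0
```

The cap is down 5.8 mm with a matching spring force. I'm twisting counter-clockwise, which is negative about the tool's z.

To row units: 0.03 cm / 75 = 0.0004, -65 degrees / 180 = -0.3611.

Call:
move_arm(series=[[[0.3,0,0,0.0004,0,0,-0.0222],[0.3,0,0,0.0004,0,0,-0.05],[0.3,0,0,0.0004,0,0,-0.0778],[0.3,0,0,0.0004,0,0,-0.1056],[0.3,0,0,0.0004,0,0,-0.1333],[0.3,0,0,0.0004,0,0,-0.1611],[0.3,0,0,0.0004,0,0,-0.1889],[0.3,0,0,0.0004,0,0,-0.2167],[0.3,0,0,0.0004,0,0,-0.2444],[0.3,0,0,0.0004,0,0,-0.2722],[0.3,0,0,0.0004,0,0,-0.3],[0.3,0,0,0.0004,0,0,-0.3278],[0.3,0,0,0.0004,0,0,-0.35],[0.3,0,0,0.0004,0,0,-0.3611],[0.3,0,0,0.0004,0,0,-0.3611],[0.3,0,0,0.0004,0,0,-0.3611]]])

```text
t: 7.67
tcp_pos: [0.5375, 0.1137, 0.3075]
tool_rot: [[-0.782, -0.623, 0.003], [-0.623, 0.782, 0.001], [-0.003, -0.001, -1.0]]
force: [-1.5, -0.4, 11.6]
gripper_width: 0.05
grasp_force: 45.0
```

Run:
```python
from h import *
s=arm.read_state(); print(s["tcp_pos"],s["force"],s["wrist_torque"],s["joint_pos"])
im,d,W=cloud("wrist",s); im2,_,_=cloud("scene")
cv2.imwrite("pics/w2.png",np.hstack([cv2.resize(im,(400,300)),cv2.resize(im2[190:340,290:490],(400,300))]))
```

```text
[0.53746352 0.11367391 0.30751573] [-1.53826617 -0.42418844 11.62552671] [0.01168912 0.40733478 0.04066882] [-0.31202582  0.38769994 -0.0121991   1.94843273  0.00574045  0.8022803
  1.91619268]
```

View pics/w2.png

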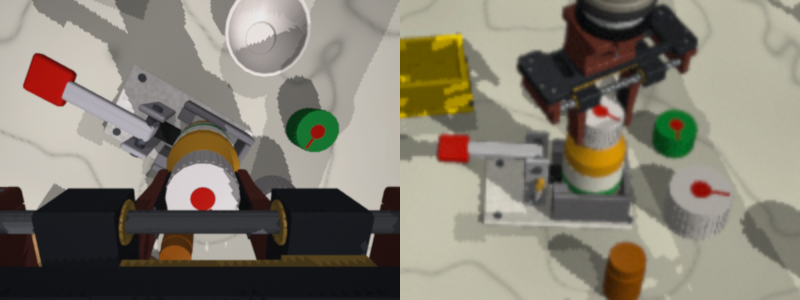

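The scene crop (right half) shows the pointer on the cap top (600,108) turned about 65° CCW with the fingers, and the lever still level. I'm lifting.

To row units: -1.2 cm / 75 = -0.016, -0.9 cm / 75 = -0.012.

Call:
move_arm(series=[[[0.3,0,0,-0.004,0,0,0],[0.3,0,0,-0.008,0,0,0],[0.3,0,0,-0.012,0,0,0],[0.3,0,0,-0.016,0,0,0],[0.3,0,0,-0.016,0,0,0]]])

```text
t: 8.18
tcp_pos: [0.5367, 0.1133, 0.3181]
tool_rot: [[-0.782, -0.623, 0.0], [-0.623, 0.782, 0.0], [-0.0, -0.0, -1.0]]
force: [-1.2, 0.3, -0.0]
gripper_width: 0.0498
grasp_force: 45.0
```

No pull on the wrist, so the cap is free. I'm lifting on.

To row units: -7.4 cm / 75 = -0.0987, -7 cm / 75 = -0.0933.

Call:
move_arm(series=[[[0.3,0,0,-0.008,0,0,0],[0.3,0,0,-0.0187,0,0,0],[0.3,0,0,-0.0293,0,0,0],[0.3,0,0,-0.04,0,0,0],[0.3,0,0,-0.0533,0,0,0],[0.3,0,0,-0.0667,0,0,0],[0.3,0,0,-0.08,0,0,0],[0.3,0,0,-0.0933,0,0,0],[0.3,0,0,-0.0987,0,0,0],[0.3,0,0,-0.0987,0,0,0],[0.3,0,0,-0.0987,0,0,0],[0.3,0,0,-0.0987,0,0,0],[0.3,0,0,-0.0987,0,0,0]]])

```text
t: 9.27
tcp_pos: [0.5365, 0.1132, 0.3912]
tool_rot: [[-0.782, -0.623, -0.001], [-0.623, 0.782, -0.0], [0.001, 0.0, -1.0]]
force: [-0.3, -0.7, -0.8]
gripper_width: 0.0498
grasp_force: 45.0
```

Run:
```python
from h import *
s=arm.read_state(); print(s["tcp_pos"],s["force"],s["grasp_force"],s["gripper_width"])
im2,_,_=cloud("scene"); im,_,_=cloud("side")
cv2.imwrite("pics/e.png",np.hstack([cv2.resize(im[180:330,210:410],(400,300)),cv2.resize(im2[170:320,290:490],(400,300))]))
```

```text
[0.53646343 0.11320525 0.39120395] [-0.31061981 -0.73142174 -0.77244771] 44.998969989828765 0.04977854032537047
```

View pics/e.png

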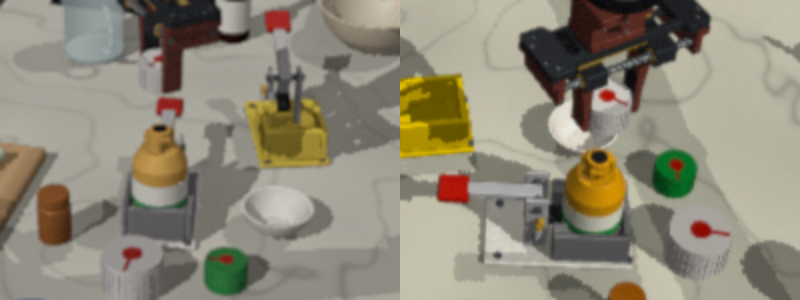

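The cap is held upright in the fingers (right half, 610,105), clear of the open bottle mouth (600,157). The bottle is seated and the lever is level. Rim height is about 0.203 m, 60 mm above the mouth, so I'm handing in.

```bash
python3 -c "
from cell import arm
print(arm.close_job())"
```

```text
the job is handed in; nothing more can be done
None
```

I handed the job in: the lever is snapped down, and the cap is pushed, twisted about 65° counter-clockwise and held upright some 60 mm above the mouth, with the bottle still seated in its clamp; the judge's result was not shown.

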